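# Turn the plate over on the demagnetiser and switch it on

## Task

The steel cover plate on the table demagnetiser still has its recessed face up. Push it up against the sloping backrest so that it leans there with its lower edge in the groove, then tip it back over towards the front so that it lies flat on the black pad with the recessed face down; after that flip the toggle switch on, away from the front. Leave the other things where they are and let go of everything.

Things in the scene. Friction and masses are not known exactly. Their poses are not given: they have to be found in the camera images.
- demag: Fixed grey table demagnetiser, casing 250 (x) x 214 (y) x 26 mm high. Own x axis points from its front (robot side) to its back, y to its left, z up; origin at bench level under the near wall of the groove, mid-width of the pad. Flat black pad, top 30 mm over the bench: x -172 to 0, y -66 to +66 mm. Toggle on the casing's right wing (top 26 mm high) at x -30, y -105.
- groove (a point): Middle of the groove's near edge, at pad height. The groove runs along the demagnetiser's y across the whole pad: 10 mm wide (x 0 to 10), floor 4 mm below the pad top. A plate pushed at its front edge along +x rides up the backrest until that edge drops in the groove; it then leans by itself some 50 degrees from level.
- backrest_top (a point): Middle of the top edge of the fixed aluminium backrest (124 mm wide). Its face rises at 45 degrees from x 10, z 26 mm (groove's far side) to x 31, z 47, then at 60 degrees to this edge at x 50, z 78. Nothing behind it stands higher. A leaning plate's upper edge juts about 20 mm above it and ends at about x 65 mm.
- plate: Steel cover plate 95 (x) x 115 (y) x 10 mm thick, about 0.35 kg, loose on the smooth pad (friction about 0.3, on the backrest too), long sides roughly parallel to the groove. Origin in the middle of the plain face; own z points from the plain face to the recessed face (round recess 56 mm wide, 4 mm deep; four 9 mm blind holes near the corners). Starts with the recessed face up.
- bat (a joint): Toggle switch bat: 0 = off (leans 0.35 rad to the front), 0.70 = on (leans 0.35 rad to the back, the demagnetiser's +x). Over centre it snaps to the nearer end; about 1 N at its tip moves it. Pivot 30 mm over the bench at x -30, y -105 mm in the demagnetiser's frame, hinge along its y.
- bat_tip (a point): Top end of the toggle bat, 33 mm from its pivot; steel, 10 mm thick near the tip.
- oil_can: Loose oil can with a thin bent spout, 69 x 80 x 156 mm, origin under its middle; standing behind the demagnetiser on its left. Leave it.
- punch: Loose centre punch, 112 mm long, 12 mm thick, lying on the bench to the left of the demagnetiser. Leave it.
- big_washer: Loose flat ring 78 mm wide, 5 mm thick, lying behind the demagnetiser. Leave it.
- small_nut: Loose nut, 20 x 19 x 9 mm, lying on the casing's right wing, near its front corner. Leave it.
- spacer: Loose spool-shaped spacer, 34 mm wide, 54 mm tall, standing on the bench close behind the demagnetiser, right of its middle. Leave it.

How it is judged:
On the way, in this order (a step that is already met when the one before it is completed fails the run):
1. the plate leans on the backrest with its lower edge in the groove (angle between plate's own z axis and vertical between 0.6 and 1.25 rad and x of plate in the frame of demag between 0.01 and 0.065 m and z of plate in the frame of demag below 0.08 m), for 0.2 s.
2. the plate lies flat on the pad with its recessed face down (angle between plate's own z axis and vertical above 3.06 rad and z of plate in the frame of demag between 0.035 and 0.045 m), for 0.2 s.
3. the toggle is switched on (value of joint bat above 0.6 rad), for 0.2 s.
At the end, for the whole second after the job is handed in: The plate is at rest flat on the pad (within 0.08 rad, height within 5 mm), recessed face down, its centre within 35 mm of the pad's middle line and 20 to 145 mm in front of the groove; the toggle is on (over 0.6 rad) (all of step 2 and x of plate in the frame of demag between -0.145 and -0.02 m and y of plate in the frame of demag between -0.035 and 0.035 m and linear speed of plate below 0.01 m/s and value of joint bat above 0.6 rad); the robot touches nothing.
It fails at once if another thing is moved by more than 30 mm (distance of any of oil_can, punch, big_washer, small_nut, spacer from where it was at the start of the episode above 0.03 m).
It also fails if it takes over 64 s, if anything falls off the work surface, if the arm or the gripper's body presses on something with over 40 N, if the wrist force passes 120 N, or if a joint passes its speed limit or range.

## Robot

A 6-joint arm with a two-finger parallel gripper is mounted at the origin on a cart in front of the work surface, level with it; the furniture and walls round the work are solid. World frame = base frame: x ahead of the robot, y to its left, z up, the work surface at z = 0. Lengths are in m, angles in rad, forces in N, time in s.
With the tool pointing down it reaches from about 0.35 to 0.85 m from the base axis. Payload 8.1 kg.
Tool frame: the origin (TCP) lies midway between the tips of the shut fingers; the grasp point (between the pads) lies 19 mm behind it (robot.tcp_to_grasp is the distance from the TCP to the grasp point, in m); x points along the fingers, y is the direction in which the jaws open and shut, and the axes are right-handed (so a half turn about x gives the same grasp; the last joint's range is limited). The gripper opens to 93 mm and grips with 3 to 60 N. Pads are 15 mm wide; open, the fingers measure 128 mm over their backs; the gripper's body (75 mm by 188 mm) begins 65 mm behind the grasp point.
Start: joints at [-1.214, 0.13, 1.488, -0, 1.523, -0.085], TCP at [0.257, -0.542, 0.219] pointing down, gripper open.
Joint ranges: [-2.96, 2.96], [-0.89, 2.26], [0.02, 2.5], [-1.34, 4.48], [0, 2.73], [-2.66, 2.66]. Speed limits (rad/s): [2.39, 2.39, 2.79, 3.14, 3.14, 3.14].

## Interface

Orientations are given as a rotation vector (axis times angle).
In Python, from plant import robot gives the robot as it stands.
- The arm moves only by the tool play_rows, never from a script. Its argument "plan" is a list of rows, each an object with "slide": the shift along the world's x, y, z as a fraction of full scale, a list of three; "roll": the turn about the world's z as a fraction of full scale; "fingers": the gripper command: -1 is shut, 1 is fully open, values between are in proportion. A call has 1 to 20 rows; each row shifts and turns the commanded pose from where the row before left it; what a row does not reach is not made up. Full scale, the value 1, is 30 mm for a shift and 8 degrees for a turn. A row lasts 1/8 s, in which the tool goes at most 62.5 mm and 10.7 degrees, less where a joint would pass 70% of its speed; a pose out of reach is approached as far as the arm can. A call with a number of a shift or a turn outside -1 to 1 is refused whole. A call with a gripper value outside its range is refused whole. The fingers move at their own pace and stop on an object; "squeeze" is the grip in N (left out, the last holds). Time passes only in rows, so rows that do not move let the fingers close. It gives the time, the measured TCP pose, the force and the opening at its end, in the units of the state.
- robot.read_state(): the state, without advancing time (a new reading comes with each control period).
- robot.read_camera(name): name is "side" or "top"; returns the picture (384x512x3 uint8, red, green, blue); there is no depth.
- robot.get_calibration(name): a dict with "fx", "fy", "cx", "cy" (pixels), "distortion" ([k1, k2, p1, p2, k3] as OpenCV has them; the pictures are not rectified), "R" (3x3) and "t" (3): a world point X has camera coordinates R X + t. Camera axes: x right, y down, z forward; pixel columns grow to the right and rows downward; lengths in m; the calibration is good to about 2 mm. A picture is of the moment at which its call begins. get_calibration takes no time and is no camera call.
- robot.close_job(): hands the job in, once; it reports no verdict.
Trained networks look in the newest picture that a camera, given by its name, has taken for a name from the list of things; names that differ only in an ending like _2 or _b are one class to them, and where a whole thing is asked for, a point or a joint stands for the part that bears it (a point fixed in the world has none). Each returns a list of dicts, best first, with "p" (0 to 1); they miss things now and then, are a little off and sometimes report something else, mostly with a low value. They report only what shows in the picture. A call takes as long as a camera call.
- robot.boxes_of(camera, target): "extent" ([centre column, centre row, width, height] in pixels, round what is visible of it).
- robot.regions_of(camera, target): "region" (384x512 bool, what is visible of it) and "extent" ([centre column, centre row, width, height] in pixels, round what is visible of it).
- robot.mark_of(camera, target): "point" ([column, row] in pixels: a listed point, or the origin of a listed thing).
The state is a dict: "t": time; "q": joint angles; "dq": joint speeds; "joint_torque": joint torques, N m; "tool_pos": TCP position; "orientation": TCP orientation; "force": force on the tool from outside, world axes, zero at the start; "wrist_torque": the same for the moment, N m; "opening": finger opening in m.
Only numpy, scipy, OpenCV 4.12 (cv2) and the standard library are available. Lean on these libraries where they do the work, as an engineer would, in place of code of your own. Each camera call takes 0.05 s, during which the arm holds its last target.

## Working session

There is one attempt and no reset: what is moved stays moved. The work goes in short steps, Python scripts to look and compute and a tool call to move; the robot and the scene stay as the last step left them, time stands still between calls to the robot, and variables do not carry over. Pictures are saved under pics/ and viewed, and the job is handed in when it is done.

Besides the shell and the picture viewer there is one more tool, called after "Request:" as name([rows], argument=value, ...), one row to a line, values as JSON. play_rows: Moves the arm, as the interface text tells. Its arguments: {"type":"object","properties":{"plan":{"type":"array","items":{"type":"object","properties":{"slide":{"type":"array","items":{"type":"number","minimum":-1,"maximum":1}},"roll":{"type":"number","minimum":-1,"maximum":1},"fingers":{"type":"number"}}}},"squeeze":{"type":"number"}},"required":["plan"]}

```bash
ls; mkdir -p pics
python3 - <<'E'
from plant import robot
import cv2
s=robot.read_state();print(s)
for c in("side","top"):
    im=robot.read_camera(c);cv2.imwrite(f"pics/{c}0.png",cv2.cvtColor(im,cv2.COLOR_RGB2BGR))
    k=robot.get_calibration(c);print(c,k)
    for n in("groove","backrest_top","plate","bat_tip","demag","spacer","small_nut"):
        try:
            r=robot.mark_of(c,n);print(n,[(x["point"],round(x["p"],2)) for x in r[:2]])
        except Exception as e: print(n,e)
print(robot.read_state()["t"])
E
```

```text
pics
{'t': 0.0, 'q': array([-1.21440892e+00,  1.31130766e-01,  1.48926356e+00, -1.23224292e-05,
        1.52297234e+00, -8.53695296e-02]), 'dq': array([8.52114757e-04, 3.45526553e-04, 1.03272859e-04, 6.73774561e-05,
       1.71244648e-03, 1.26949601e-04]), 'joint_torque': array([ 1.93701373e-03, -5.59844398e+01, -4.91756129e+01,  7.69897364e-02,
        3.52694315e-02, -1.83400939e-04]), 'tool_pos': array([ 0.25635618, -0.54186637,  0.21761422]), 'orientation': array([ 1.97713481,  0.4457872 , -1.97764523]), 'force': array([ 0.27633404, -0.24420157, -0.37691943]), 'wrist_torque': array([-0.03054914, -0.0283066 , -0.04291033]), 'opening': 0.09329815313287988}
side {'fx': 388.9879192330477, 'fy': 388.9879192330477, 'cx': 251.9507451855234, 'cy': 191.09005155939926, 'distortion': array([-0.08999405,  0.        ,  0.        ,  0.        ,  0.        ]), 'R': array([[-0.99854033, -0.05378965, -0.00488703],
       [-0.02040131,  0.45940399, -0.88799311],
       [ 0.05000996, -0.88659723, -0.45983079]]), 't': array([0.57475621, 0.1574952 , 0.66138759])}
groove [([255.0, 189.5], 0.92)]
backrest_top [([243.0, 168.2], 0.77)]
plate [([283.1, 200.2], 0.91)]
bat_tip []
demag [([261.4, 202.3], 0.81)]
spacer [([242.4, 178.9], 0.6)]
small_nut [([333.3, 190.7], 0.5)]
top {'fx': 442.32159656486385, 'fy': 442.32159656486385, 'cx': 256.8028916087335, 'cy': 191.89210081967067, 'distortion': array([-0.05094858,  0.        ,  0.        ,  0.        ,  0.        ]), 'R': array([[-3.28847630e-03, -9.99522249e-01,  3.07320615e-02],
       [-9.90420940e-01, -9.86900943e-04, -1.38077468e-01],
       [ 1.38041831e-01, -3.08917417e-02, -9.89944520e-01]]), 't': array([-0.23404534,  0.58348123,  0.82054689])}
groove []
backrest_top [([291.8, 173.2], 0.73)]
plate [([254.3, 224.6], 0.83)]
bat_tip [([305.3, 247.4], 0.57)]
demag [([271.3, 199.9], 0.84)]
spacer [([333.9, 173.2], 0.57)]
small_nut [([276.6, 284.8], 0.39)]
0.8
```

```bash
cat > h.py <<'E'
import numpy as np,cv2
from plant import robot
def proj(c,X):
    k=robot.get_calibration(c);K=np.array([[k['fx'],0,k['cx']],[0,k['fy'],k['cy']],[0,0,1]])
    return cv2.projectPoints(np.atleast_2d(np.array(X,float)),cv2.Rodrigues(k['R'])[0],k['t'],K,k['distortion'])[0].reshape(-1,2)
def atz(c,p,z):
    k=robot.get_calibration(c);K=np.array([[k['fx'],0,k['cx']],[0,k['fy'],k['cy']],[0,0,1]])
    u=cv2.undistortPoints(np.array([[p]],float),K,k['distortion'])[0,0]
    d=k['R'].T@np.array([u[0],u[1],1]);o=-k['R'].T@k['t'];return o+d*(z-o[2])/d[2]
def save(c,name,box=None,s=3,dr=None):
    im=cv2.cvtColor(robot.read_camera(c),cv2.COLOR_RGB2BGR)
    if dr: dr(im)
    if box: x0,y0,x1,y1=box; im=cv2.resize(im[y0:y1,x0:x1],None,fx=s,fy=s,interpolation=cv2.INTER_CUBIC)
    cv2.imwrite(f"pics/{name}.png",im)
E
python3 - <<'E'
from h import *
print("side groove",atz('side',(255,189.5),.03),"bt",atz('side',(243,168.2),.078),"plate",atz('side',(283.1,200.2),.03),'demag',atz('side',(261.4,202.3),0))
print("top bt",atz('top',(291.8,173.2),.078),"plate",atz('top',(254.3,224.6),.03),'demag',atz('top',(271.3,199.9),0),'bat',atz('top',(305.3,247.4),.061))
im=cv2.imread('pics/top0.png');cv2.imwrite('pics/top0z.png',cv2.resize(im[100:320,150:400],None,fx=3,fy=2.7,interpolation=2))
im=cv2.imread('pics/side0.png');cv2.imwrite('pics/side0z.png',cv2.resize(im[100:260,150:400],None,fx=3.2,fy=3.2,interpolation=2))
E
```

```text
side groove [ 0.58266562 -0.26709066  0.03      ] bt [ 0.61121115 -0.2808938   0.078     ] plate [ 0.51764578 -0.2176518   0.03      ] demag [ 0.56720849 -0.25990607  0.        ]
top bt [ 0.61429398 -0.30009516  0.078     ] plate [ 0.52021538 -0.23002101  0.03      ] demag [ 0.57279368 -0.26581217  0.        ] bat [ 0.4748966  -0.32565445  0.061     ]
```

View pics/top0z.png

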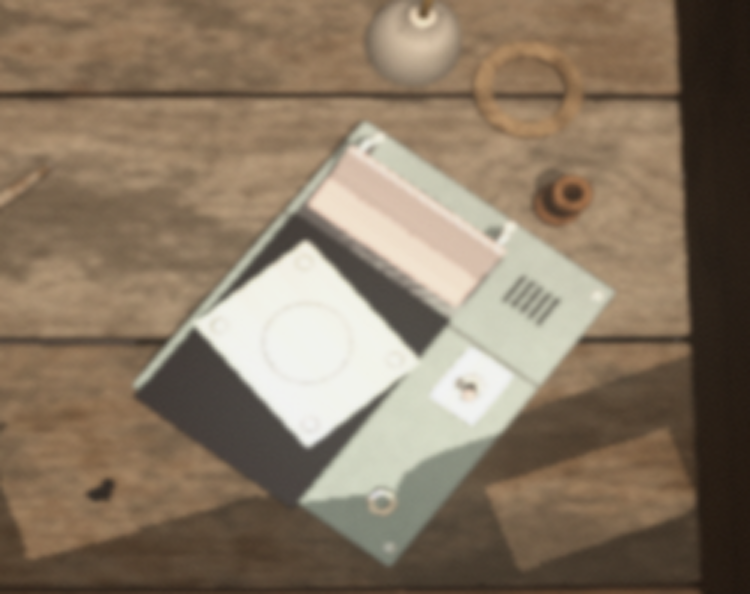

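View pics/side0z.png

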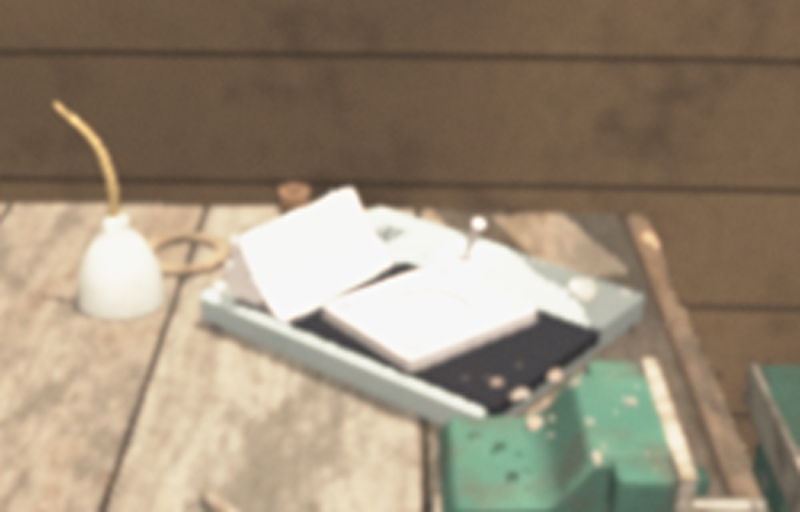

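```bash
cat > fit.py <<'E'
from h import *
from scipy.optimize import least_squares
T=lambda u,v:(150+u/3,100+v/2.7)
S=lambda u,v:(150+u/3.2,100+v/3.2)
obs=[('top',(-.172,-.066,.03),T(300,503)),('top',(-.172,.066,.03),T(135,388)),('top',(0,-.066,.03),T(447,320)),('top',(0,.066,.03),T(300,211)),
('top',(.05,.062,.078),T(350,149)),('top',(.05,-.062,.078),T(504,253)),
('side',(.05,.062,.078),S(237,237)),('side',(.05,-.062,.078),S(350,188)),('side',(-.172,.066,.03),S(488,410)),('side',(-.172,-.066,.03),S(600,337)),
('top',(.05,0,.078),(291.8,173.2)),('side',(.05,0,.078),(243,168.2)),('side',(0,0,.03),(255,189.5)),('side',(0,0,0),(261.4,202.3)),('top',(0,0,0),(271.3,199.9))]
def W(p,X):
    c,s=np.cos(p[2]),np.sin(p[2]);X=np.array(X,float);return np.array([p[0]+c*X[0]-s*X[1],p[1]+s*X[0]+c*X[1],X[2]])
f=lambda p:np.concatenate([proj(c,W(p,X))[0]-o for c,X,o in obs])
r=least_squares(f,[.57,-.266,-.6],loss='soft_l1')
if __name__=='__main__':
    print(r.x,np.degrees(r.x[2]));print(r.fun.reshape(-1,2).round(1))
    p=r.x
    # plate corners at z=.04 (top)
    for u in [(306,238),(418,360),(308,447),(195,320)]:
        w=atz('top',T(*u),.04);d=w[:2]-p[:2];c,s=np.cos(p[2]),np.sin(p[2]);print('platecorner',w.round(4),np.round([c*d[0]+s*d[1],-s*d[0]+c*d[1]],4))
    a=W(p,(-.03-.011,-.105,.061));print('bat tip pred',a,proj('top',a),proj('side',a), 'seen side',S(478,224))
E
python3 fit.py
```

```text
[ 0.5740564  -0.26886401 -0.67377647] -38.6045479274414
[[-4.3  1.3]
 [-2.2  1.1]
 [ 1.  -0.4]
 [-2.2 -1.2]
 [-0.6 -1.5]
 [-0.3  0.4]
 [ 0.1 -0.9]
 [ 0.5 -1.4]
 [ 0.1 -1.4]
 [-0.5 -3. ]
 [-0.   0.6]
 [-0.2 -3.3]
 [ 3.7 -0.3]
 [-2.7 -1.9]
 [ 1.5 -0.6]]
platecorner [ 0.5912 -0.2254  0.04  ] [-0.0137  0.0446]
platecorner [ 0.5025 -0.2979  0.04  ] [-0.0378 -0.0673]
platecorner [ 0.4408 -0.2264  0.04  ] [-0.1306 -0.05  ]
platecorner [ 0.5315 -0.1534  0.04  ] [-0.1053  0.0637]
bat tip pred [ 0.47650222 -0.32533685  0.061     ] [[305.11860802 246.54716185]] [[299.65100648 168.15198541]] seen side (299.375, 170.0)
```

```bash
cat > ov.py <<'E'
from fit import *
p=r.x
im=cv2.imread('pics/top0.png');im=cv2.resize(im,None,fx=3,fy=3,interpolation=2)
L=[[(-.172,-.066,.03),(-.172,.066,.03),(0,.066,.03),(0,-.066,.03)],[(.05,.062,.078),(.05,-.062,.078),(.01,-.062,.026),(.01,.062,.026)],[(-.172,-.14,.026),(.078,-.14,.026),(.078,.074,.026),(-.172,.074,.026)]]
for l in L:
    q=proj('top',[W(p,x) for x in l])*3+1
    cv2.polylines(im,[np.int32(q)],True,(0,0,255),1)
cv2.imwrite('pics/ov.png',im[300:880,420:1200])
E
python3 ov.py
python3 - <<'E'
from fit import *
from scipy.spatial.transform import Rotation as R
p=r.x
def D(w):
    d=w[:2]-p[:2];c,s=np.cos(p[2]),np.sin(p[2]);return np.round([c*d[0]+s*d[1],-s*d[0]+c*d[1]],4)
print(R.from_rotvec([1.977,.4458,-1.9776]).as_matrix().round(3))
for n,u,z in [('nut',(380,502),.035),('spacer',(572,192),.054),('can',(415,40),.06)]:
    print(n,D(atz('top',T(*u),z)))
E
```

```text
[[-0.001  0.428 -0.904]
 [ 0.002 -0.904 -0.428]
 [-1.    -0.002 -0.   ]]
nut [-0.1323 -0.1105]
spacer [ 0.1196 -0.0711]
can [0.1431 0.0782]
```

View pics/ov.png

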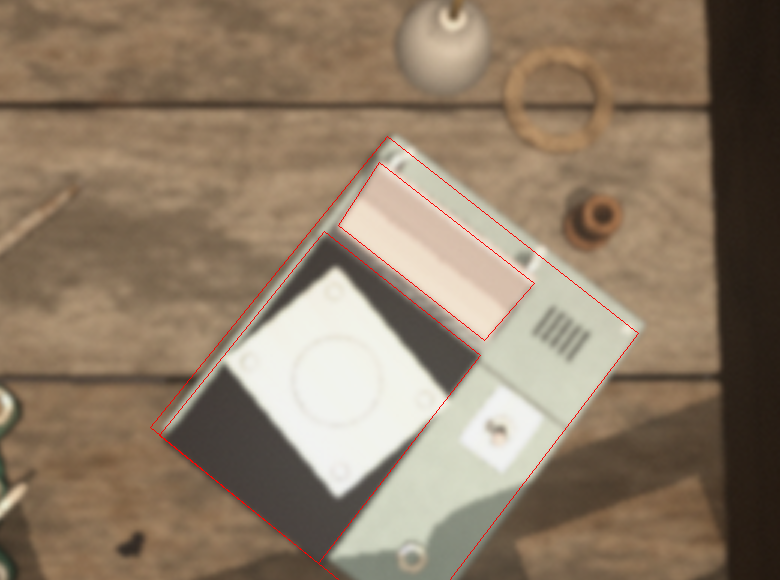

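Run:
```python
import cv2
im=cv2.imread('pics/top0.png')[140:300,190:360]
im=cv2.resize(im,None,fx=4.7,fy=3.75,interpolation=2);im=cv2.convertScaleAbs(im,alpha=.8)
cv2.imwrite('pics/z.png',cv2.resize(cv2.imread('pics/top0.png')[140:290,190:360],(680,600),interpolation=2))
```

```text
(no output)
```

View pics/z.png

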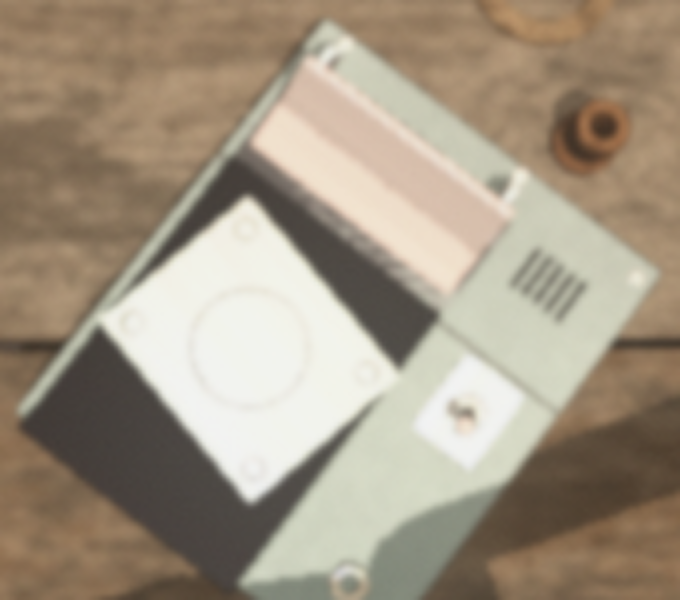

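Run:
```python
from h import *
Z=lambda u,v:(190+(u-1.5)/4,140+(v-1.5)/4)
def l(n,a,b,z,off=0):
    A,B=atz('top',Z(*a),z),atz('top',Z(*b),z);d=(B-A)[:2];print(n,A.round(4),B.round(4),'len',np.linalg.norm(d).round(4),'yaw',np.degrees(np.arctan2(d[1],d[0])).round(1))
l('back',(330,20),(658,270),.026)
l('left',(18,412),(330,20),.026)
l('padR',(240,580),(440,320),.03)
l('groove',(243,157),(437,312),.03)
l('brtop',(308,58),(513,210),.078)
l('front',(22,420),(235,585),.03)
l('seam',(440,320),(555,410),.026)
```

```text
back [ 0.6826 -0.2667  0.026 ] [ 0.5551 -0.4304  0.026 ] len 0.2075 yaw -127.9
left [ 0.4852 -0.1121  0.026 ] [ 0.6826 -0.2667  0.026 ] len 0.2508 yaw -38.1
padR [ 0.4041 -0.2207  0.03  ] [ 0.5299 -0.3197  0.03  ] len 0.1601 yaw -38.2
groove [ 0.6114 -0.2224  0.03  ] [ 0.5339 -0.3183  0.03  ] len 0.1233 yaw -129.0
brtop [ 0.651  -0.2526  0.078 ] [ 0.5782 -0.349   0.078 ] len 0.1208 yaw -127.1
front [ 0.4813 -0.1145  0.03  ] [ 0.4017 -0.2183  0.03  ] len 0.1307 yaw -127.5
seam [ 0.5302 -0.3202  0.026 ] [ 0.4855 -0.3766  0.026 ] len 0.072 yaw -128.4
```

View pics/top0.png

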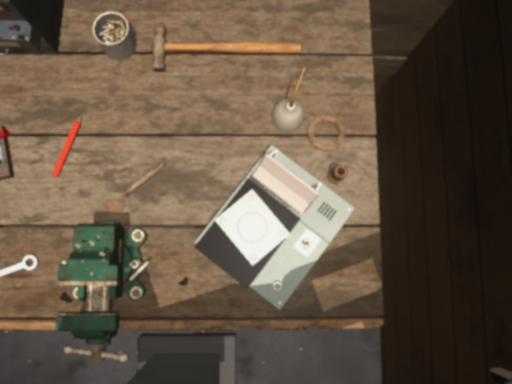

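View pics/side0.png

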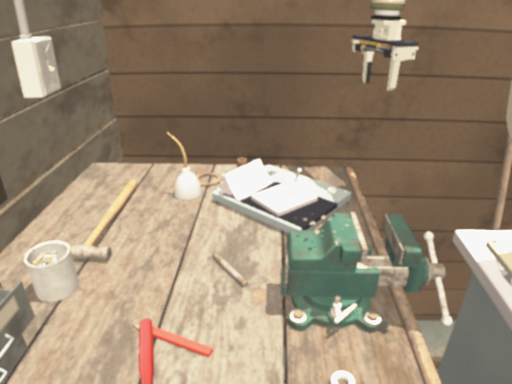

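Request:
play_rows([
  {"slide":[0.484,0.957,-0.2],"roll":-0.61,"fingers":0.1},
  {"slide":[0.484,0.957,-0.2],"roll":-0.61,"fingers":0.1},
  {"slide":[0.484,0.957,-0.2],"roll":-0.61,"fingers":0.1},
  {"slide":[0.484,0.957,-0.2],"roll":-0.61,"fingers":0.1},
  {"slide":[0.484,0.957,-0.2],"roll":-0.61,"fingers":0.1},
  {"slide":[0.484,0.957,-0.2],"roll":-0.61,"fingers":0.1},
  {"slide":[0.484,0.957,-0.2],"roll":-0.61,"fingers":0.1},
  {"slide":[0.484,0.957,-0.2],"roll":-0.61,"fingers":0.1},
  {"slide":[0.484,0.957,-0.2],"roll":-0.61,"fingers":0.1},
  {"slide":[0.484,0.957,-0.2],"roll":-0.61,"fingers":0.1},
  {"slide":[0.484,0.957,-0.2],"roll":-0.61,"fingers":0.1},
  {"slide":[0.484,0.957,-0.2],"roll":-0.61,"fingers":0.1},
  {"slide":[0.484,0.957,-0.2],"roll":-0.61,"fingers":0.1},
  {"slide":[0,0,0],"roll":0,"fingers":0.1},
  {"slide":[0,0,0],"roll":0,"fingers":0.1},
])

```text
t: 2.68
tool_pos: [0.4452, -0.1695, 0.1408]
orientation: [-1.839, 0.634, 1.839]
force: [-0.1, 0.4, 0.2]
opening: 0.0512
```

Request:
play_rows([
  {"slide":[0,0,-0.89],"roll":0,"fingers":0.1},
  {"slide":[0,0,-0.89],"roll":0,"fingers":0.1},
  {"slide":[0,0,-0.89],"roll":0,"fingers":0.1},
  {"slide":[0,0,-0.89],"roll":0,"fingers":0.1},
  {"slide":[0,0,0],"roll":0,"fingers":0.1},
])

```text
t: 3.3
tool_pos: [0.4439, -0.1696, 0.0326]
orientation: [-1.835, 0.635, 1.84]
force: [0.5, -0.5, 0.2]
opening: 0.0513
```

```bash
cat > look.py <<'E'
import sys
from h import *
n=sys.argv[1]
a=cv2.cvtColor(robot.read_camera('side'),cv2.COLOR_RGB2BGR)[110:250,190:370]
b=cv2.cvtColor(robot.read_camera('top'),cv2.COLOR_RGB2BGR)[140:290,180:360]
a=cv2.resize(a,(390,300),interpolation=2);b=cv2.resize(b,(390,325),interpolation=2)
a=cv2.copyMakeBorder(a,0,25,0,10,0)
cv2.imwrite(f'pics/{n}.png',np.hstack([a,b]))
from scipy.spatial.transform import Rotation as R
s=robot.read_state();w=s['tool_pos'];y=np.radians(-38);c,si=np.cos(y),np.sin(y);d=w[:2]-[.575,-.2705]
M=R.from_rotvec(s['orientation']).as_matrix()
print('t',s['t'],'demag xyz',np.round([c*d[0]+si*d[1],-si*d[0]+c*d[1],w[2]],4),'tooly yaw',np.degrees(np.arctan2(M[1,1],M[0,1])).round(1),'F',s['force'].round(1),'open',s['opening'])
E
python3 look.py a1
```

```text
t 3.4 demag xyz [-0.1641 -0.0006  0.0346] tooly yaw -128.2 F [ 0.2 -0.1  0.4] open 0.050917073653965174
```

View pics/a1.png

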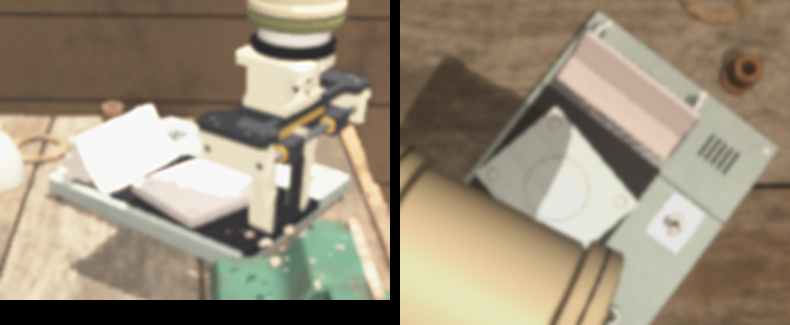

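Request:
play_rows([
  {"slide":[0.236,-0.185,0],"roll":0,"fingers":0.1},
  {"slide":[0.236,-0.185,0],"roll":0,"fingers":0.1},
  {"slide":[0.236,-0.185,0],"roll":0,"fingers":0.1},
  {"slide":[0.236,-0.185,0],"roll":0,"fingers":0.1},
  {"slide":[0.236,-0.185,0],"roll":0,"fingers":0.1},
  {"slide":[0.236,-0.185,0],"roll":0,"fingers":0.1},
  {"slide":[0.236,-0.185,0],"roll":0,"fingers":0.1},
  {"slide":[0.236,-0.185,0],"roll":0,"fingers":0.1},
  {"slide":[0.236,-0.185,0],"roll":0,"fingers":0.1},
  {"slide":[0.236,-0.185,0],"roll":0,"fingers":0.1},
  {"slide":[0.236,-0.185,0],"roll":0,"fingers":0.1},
  {"slide":[0.236,-0.185,0],"roll":0,"fingers":0.1},
])

```text
t: 4.9
tool_pos: [0.5295, -0.2352, 0.0329]
orientation: [-1.835, 0.634, 1.841]
force: [-4.2, 3.4, -2.0]
opening: 0.0514
```

```bash
python3 look.py a2
```

```text
t 5.0 demag xyz [-0.0563 -0.0002  0.0334] tooly yaw -128.1 F [-1.6  0.7 -0.4] open 0.05120345556534598
```

View pics/a2.png

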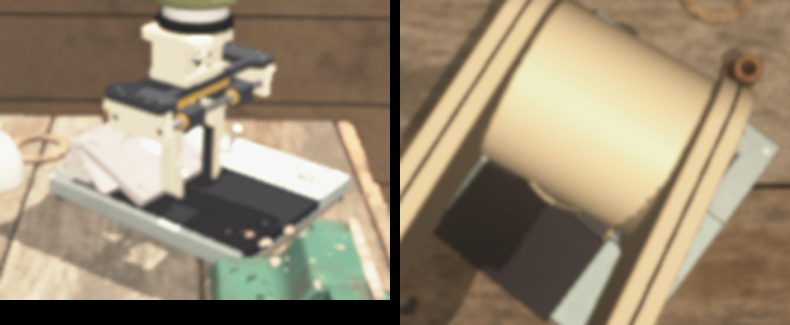

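Request:
play_rows([
  {"slide":[0.158,-0.123,0],"roll":0,"fingers":0.1},
  {"slide":[0.158,-0.123,0],"roll":0,"fingers":0.1},
  {"slide":[0.158,-0.123,0],"roll":0,"fingers":0.1},
  {"slide":[0.158,-0.123,0],"roll":0,"fingers":0.1},
  {"slide":[0.158,-0.123,0],"roll":0,"fingers":0.1},
  {"slide":[0.158,-0.123,0],"roll":0,"fingers":0.1},
])

```text
t: 5.75
tool_pos: [0.559, -0.2581, 0.0338]
orientation: [-1.838, 0.635, 1.838]
force: [-1.9, 2.6, -2.2]
opening: 0.051
```

```bash
python3 look.py a3
```

```text
t 5.85 demag xyz [-0.0197 -0.0001  0.034 ] tooly yaw -128.1 F [-0.8  0.9 -0. ] open 0.05086453924405763
```

View pics/a3.png

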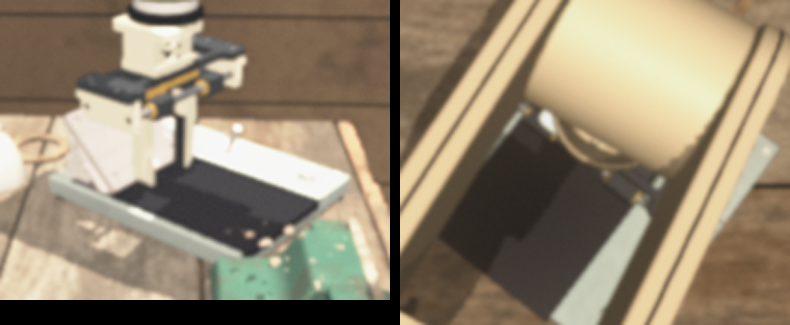

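Request:
play_rows([
  {"slide":[0.158,-0.123,0],"roll":0,"fingers":0.1},
  {"slide":[0.105,-0.082,0],"roll":0,"fingers":0.1},
  {"slide":[0,0,0],"roll":0,"fingers":0.1},
])

```text
t: 6.22
tool_pos: [0.5671, -0.2643, 0.0341]
orientation: [-1.838, 0.635, 1.837]
force: [-0.3, 1.5, 0.7]
opening: 0.0514
```

```bash
python3 look.py a4
```

```text
t 6.325 demag xyz [-0.0101 -0.      0.0341] tooly yaw -128.1 F [0.1 0.8 0.9] open 0.051006297348702365
```

View pics/a4.png

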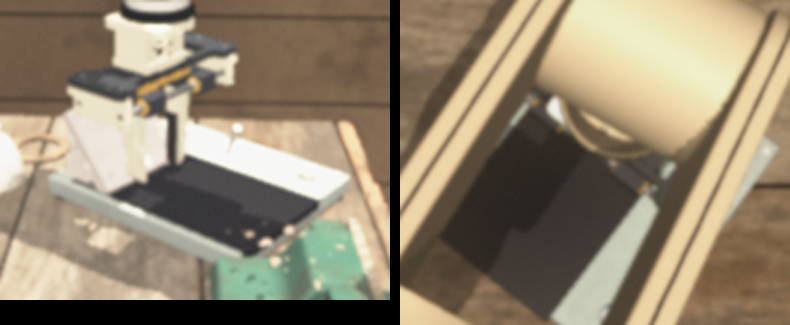

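Request:
play_rows([
  {"slide":[0.08,-0.06,0],"roll":0,"fingers":0.1},
  {"slide":[0,0,0],"roll":0,"fingers":0.1},
])

```text
t: 6.58
tool_pos: [0.5684, -0.2653, 0.0337]
orientation: [-1.836, 0.634, 1.84]
force: [-4.9, 3.2, 4.0]
opening: 0.0514
```

Request:
play_rows([
  {"slide":[-0.4,0.31,0],"roll":0,"fingers":0.1},
  {"slide":[-0.7,0.55,0],"roll":0,"fingers":0.1},
  {"slide":[-0.7,0.55,0],"roll":0,"fingers":0.1},
  {"slide":[-0.7,0.55,0],"roll":0,"fingers":0.1},
  {"slide":[-0.7,0.55,0.5],"roll":0,"fingers":-0.6},
  {"slide":[-0.7,0.55,1],"roll":0,"fingers":-0.6},
  {"slide":[-0.7,0.55,1],"roll":0,"fingers":-0.6},
  {"slide":[0,0,1],"roll":0,"fingers":-0.6},
  {"slide":[0,0,1],"roll":0,"fingers":-0.6},
])

```text
t: 7.7
tool_pos: [0.4313, -0.1577, 0.1704]
orientation: [-1.84, 0.635, 1.836]
force: [1.3, 0.6, -0.1]
opening: 0.0192
```

```bash
python3 look.py a5
python3 - <<'E'
from h import *
for c in('side','top'):
  for n in ('plate','groove','backrest_top','spacer'):
    print(c,n,[(x["point"],round(x["p"],2)) for x in robot.mark_of(c,n)[:2]])
E
```

```text
t 7.8 demag xyz [-0.1802  0.0009  0.1732] tooly yaw -128.1 F [ 1.   0.1 -0.3] open 0.018290424010842056
side plate [([242.2, 172.7], 0.81)]
side groove [([257.3, 190.9], 0.75)]
side backrest_top []
side spacer []
top plate [([283.4, 174.6], 0.75)]
top groove [([277.5, 197.4], 0.62)]
top backrest_top []
top spacer [([335.8, 172.2], 0.72)]
```

View pics/a5.png

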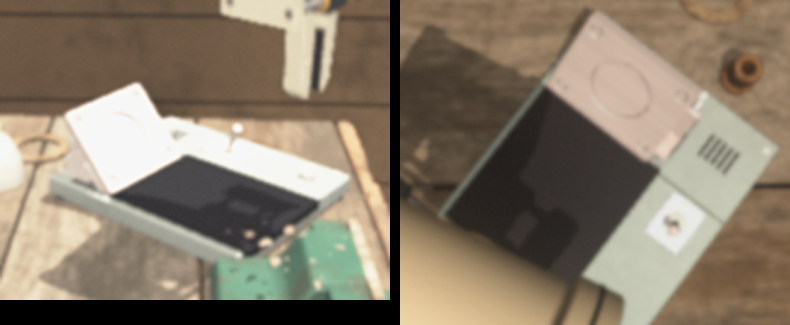

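Run:
```python
from h import *
y=np.radians(-38);c,s=np.cos(y),np.sin(y)
def D(w):
    d=w[:2]-[.575,-.2705];return np.round([c*d[0]+s*d[1],-s*d[0]+c*d[1]],4)
print('tip',D(atz('top',(303,68),.156)),'can',D(atz('top',(288,117),.05)),'plate',D(atz('top',(283.4,174.6),.062)),D(atz('side',(242.2,172.7),.062)))
b=robot.boxes_of('side','oil_can');print(b[:1])
st=robot.read_state()['tool_pos'];w=np.array([.575+c*.092,-.2705+s*.092]);print(w,w-st[:2],st)
```

```text
tip [0.197  0.0982] can [0.1413 0.0764] plate [0.0404 0.0124] [0.0431 0.0083]
[{'extent': [186.9, 170.7, 29.9, 63.3], 'p': 0.82}]
[ 0.64749699 -0.32714086] [ 0.21690704 -0.16978835] [ 0.43058995 -0.15735251  0.16792683]
```

Request:
play_rows([
  {"slide":[0.672,-0.495,0.3],"roll":0,"fingers":-0.6},
  {"slide":[0.672,-0.495,0.3],"roll":0,"fingers":-0.6},
  {"slide":[0.672,-0.495,0.3],"roll":0,"fingers":-0.6},
  {"slide":[0.672,-0.495,0.3],"roll":0,"fingers":-0.6},
  {"slide":[0.672,-0.495,0],"roll":0,"fingers":-0.6},
  {"slide":[0.672,-0.495,0],"roll":0,"fingers":-0.6},
  {"slide":[0.672,-0.495,0],"roll":0,"fingers":-0.6},
  {"slide":[0.672,-0.495,0],"roll":0,"fingers":-0.6},
  {"slide":[0.672,-0.495,0],"roll":0,"fingers":-0.6},
  {"slide":[0.672,-0.495,0],"roll":0,"fingers":-0.6},
  {"slide":[0.672,-0.495,0],"roll":0,"fingers":-0.6},
  {"slide":[0,0,0],"roll":0,"fingers":-0.6},
  {"slide":[0,0,0],"roll":0,"fingers":-0.6},
])

```text
t: 9.88
tool_pos: [0.6523, -0.3205, 0.2041]
orientation: [-1.836, 0.635, 1.839]
force: [0.1, 1.5, 0.4]
opening: 0.0186
```

```bash
python3 look.py a6
```

```text
t 9.975 demag xyz [0.0917 0.0083 0.2049] tooly yaw -128.1 F [ 0.   0.5 -1.3] open 0.01848964412996474
```

View pics/a6.png

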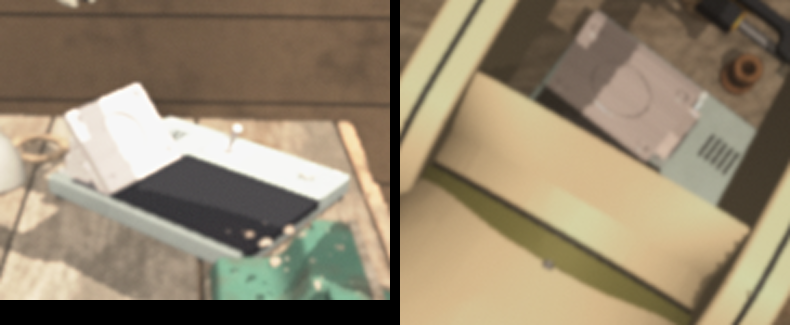

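Request:
play_rows([
  {"slide":[0,0,-0.8],"roll":0,"fingers":-0.6},
  {"slide":[0,0,-0.8],"roll":0,"fingers":-0.6},
  {"slide":[0,0,-0.8],"roll":0,"fingers":-0.6},
  {"slide":[0,0,-0.6],"roll":0,"fingers":-0.6},
  {"slide":[0,0,-0.5],"roll":0,"fingers":-0.6},
  {"slide":[0,0,-0.4],"roll":0,"fingers":-0.6},
  {"slide":[0,0,0],"roll":0,"fingers":-0.6},
])

```text
t: 10.85
tool_pos: [0.6522, -0.3205, 0.0866]
orientation: [-1.836, 0.635, 1.839]
force: [-0.7, 0.6, 0.0]
opening: 0.0187
```

```bash
python3 look.py a7
```

```text
t 10.95 demag xyz [0.0927 0.0082 0.0885] tooly yaw -128.1 F [ 0.8 -1.3  0.2] open 0.018575227790777332
```

View pics/a7.png

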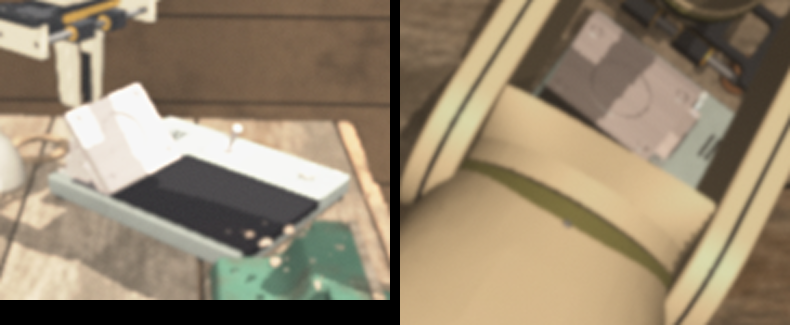

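Request:
play_rows([
  {"slide":[-0.21,0.164,0],"roll":0,"fingers":-0.6},
  {"slide":[-0.21,0.164,0],"roll":0,"fingers":-0.6},
  {"slide":[-0.21,0.164,0],"roll":0,"fingers":-0.6},
  {"slide":[-0.21,0.164,0],"roll":0,"fingers":-0.6},
  {"slide":[-0.21,0.164,0],"roll":0,"fingers":-0.6},
])

```text
t: 11.58
tool_pos: [0.621, -0.296, 0.0883]
orientation: [-1.838, 0.635, 1.837]
force: [1.4, -0.9, 0.6]
opening: 0.0185
```

```bash
python3 look.py a8
```

```text
t 11.675 demag xyz [0.0512 0.0082 0.0877] tooly yaw -128.1 F [ 1.5 -0.4 -0.4] open 0.01878681454504622
```

View pics/a8.png

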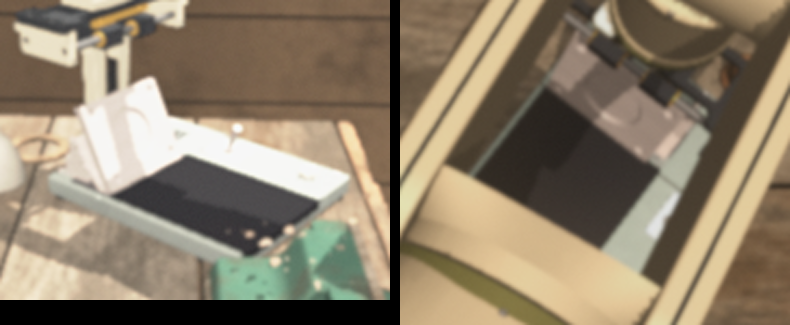

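Plate is rising off the backrest evenly. Continue slowly.

Request:
play_rows([
  {"slide":[-0.21,0.164,0],"roll":0,"fingers":-0.6},
  {"slide":[-0.21,0.164,0],"roll":0,"fingers":-0.6},
  {"slide":[-0.158,0.123,0],"roll":0,"fingers":-0.6},
  {"slide":[-0.158,0.123,0],"roll":0,"fingers":-0.6},
  {"slide":[-0.158,0.123,0],"roll":0,"fingers":-0.6},
])

```text
t: 12.3
tool_pos: [0.594, -0.275, 0.0877]
orientation: [-1.837, 0.635, 1.838]
force: [0.1, -0.1, 0.3]
opening: 0.0184
```

```bash
python3 look.py a9
```

```text
t 12.4 demag xyz [0.0176 0.0082 0.0877] tooly yaw -128.1 F [ 0.1 -0.9 -0.2] open 0.01860821112117889
```

View pics/a9.png

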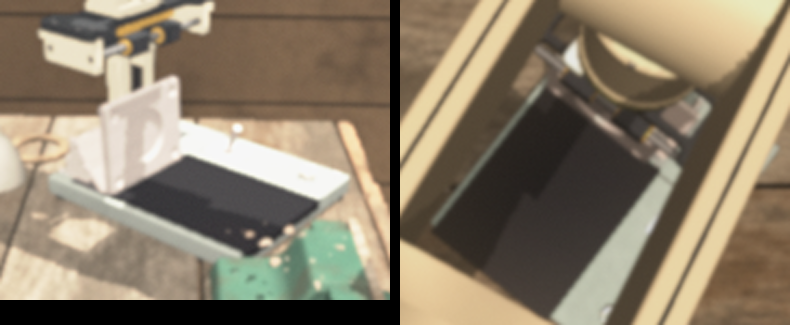

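Request:
play_rows([
  {"slide":[-0.158,0.123,0],"roll":0,"fingers":-0.6},
  {"slide":[-0.158,0.123,0],"roll":0,"fingers":-0.6},
  {"slide":[-0.158,0.123,0],"roll":0,"fingers":-0.6},
  {"slide":[-0.158,0.123,0],"roll":0,"fingers":-0.6},
  {"slide":[0,0,0],"roll":0,"fingers":-0.6},
  {"slide":[0,0,0],"roll":0,"fingers":-0.6},
  {"slide":[0,0,0],"roll":0,"fingers":-0.6},
])

```text
t: 13.28
tool_pos: [0.5756, -0.2607, 0.0879]
orientation: [-1.838, 0.635, 1.838]
force: [-0.1, 0.0, 0.3]
opening: 0.0188
```

```bash
python3 look.py a10
```

```text
t 13.375 demag xyz [-0.0056  0.0081  0.0878] tooly yaw -128.1 F [-0.1 -0.1  0. ] open 0.018302718409730558
```

View pics/a10.png

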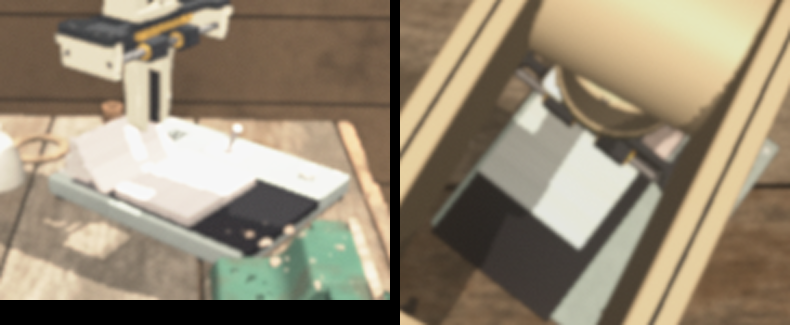

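Request:
play_rows([
  {"slide":[0,0,1],"roll":0,"fingers":-1},
  {"slide":[0,0,1],"roll":0,"fingers":-1},
  {"slide":[-0.83,-0.309,0],"roll":0,"fingers":-1},
  {"slide":[-0.83,-0.309,0],"roll":0,"fingers":-1},
  {"slide":[-0.83,-0.309,0],"roll":0,"fingers":-1},
  {"slide":[-0.83,-0.309,0],"roll":0,"fingers":-1},
  {"slide":[-0.83,-0.309,0],"roll":0,"fingers":-1},
  {"slide":[0,0,0],"roll":0,"fingers":-1},
  {"slide":[0,0,0],"roll":0,"fingers":-1},
])

```text
t: 14.5
tool_pos: [0.4515, -0.307, 0.148]
orientation: [-1.838, 0.635, 1.837]
force: [-0.0, 0.2, 0.7]
opening: 0.0008
```

```bash
python3 look.py a11
python3 - <<'E'
from h import *
for c in('side','top'):
    for n in ('bat_tip','plate','small_nut'): print(c,n,[(x["point"],round(x["p"],2)) for x in robot.mark_of(c,n)[:2]])
E
```

```text
t 14.6 demag xyz [-0.0748 -0.1044  0.1479] tooly yaw -128.1 F [-0.2  0.3  0.3] open 0.0006916268453878721
side bat_tip [([301.4, 171.0], 0.62)]
side plate [([210.3, 182.3], 0.69), ([272.0, 191.3], 0.68)]
side small_nut [([330.5, 193.2], 0.63)]
top bat_tip []
top plate [([253.0, 215.0], 0.89)]
top small_nut []
```

View pics/a11.png

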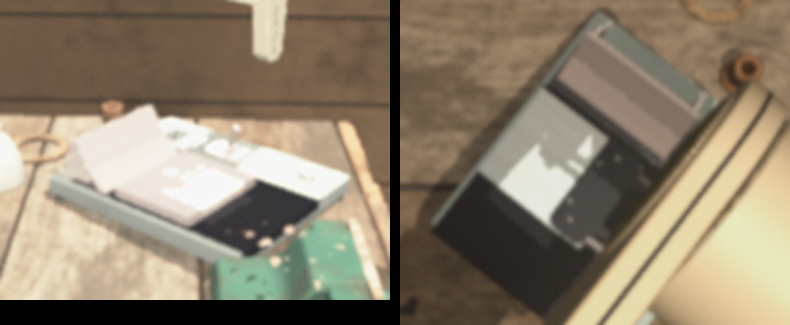

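Request:
play_rows([
  {"slide":[0,0,-0.8],"roll":0,"fingers":-1},
  {"slide":[0,0,-0.8],"roll":0,"fingers":-1},
  {"slide":[0,0,-0.8],"roll":0,"fingers":-1},
  {"slide":[0,0,-0.8],"roll":0,"fingers":-1},
  {"slide":[0,0,0],"roll":0,"fingers":-1},
  {"slide":[0.158,-0.123,0],"roll":0,"fingers":-1},
  {"slide":[0.158,-0.123,0],"roll":0,"fingers":-1},
  {"slide":[0.158,-0.123,0],"roll":0,"fingers":-1},
  {"slide":[0.158,-0.123,0],"roll":0,"fingers":-1},
  {"slide":[0.158,-0.123,0],"roll":0,"fingers":-1},
  {"slide":[0.158,-0.123,0],"roll":0,"fingers":-1},
  {"slide":[0,0,0],"roll":0,"fingers":-1},
])

```text
t: 16.4
tool_pos: [0.4796, -0.3292, 0.0516]
orientation: [-1.837, 0.635, 1.838]
force: [0.2, -0.4, -0.6]
opening: 0.0002
```

```bash
python3 look.py a12
```

```text
t 16.5 demag xyz [-0.0393 -0.105   0.0516] tooly yaw -128.1 F [0.4 0.1 0.1] open 0.00048706653836606123
```

View pics/a12.png

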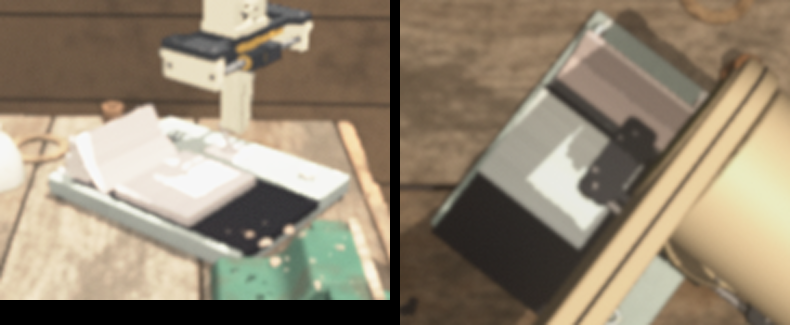

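Push 4 mm more, then back off, raise and look.

Request:
play_rows([
  {"slide":[0.105,-0.082,0],"roll":0,"fingers":-1},
  {"slide":[0,0,0],"roll":0,"fingers":-1},
  {"slide":[-0.4,0.31,0],"roll":0,"fingers":-1},
  {"slide":[-0.6,0.46,0],"roll":0,"fingers":-1},
  {"slide":[-0.3,0,1],"roll":0,"fingers":-1},
  {"slide":[-0.3,0,1],"roll":0,"fingers":-1},
  {"slide":[-0.5,-0.8,1],"roll":0,"fingers":-1},
  {"slide":[-0.5,-0.8,1],"roll":0,"fingers":-1},
  {"slide":[-0.5,-1,1],"roll":0,"fingers":-1},
  {"slide":[-0.5,-1,0.5],"roll":0,"fingers":-1},
  {"slide":[-0.5,-1,0],"roll":0,"fingers":-1},
  {"slide":[-0.5,-1,0],"roll":0,"fingers":-1},
  {"slide":[0,-1,0],"roll":0,"fingers":-1},
  {"slide":[0,0,0],"roll":0,"fingers":-1},
])

```text
t: 18.25
tool_pos: [0.3439, -0.5079, 0.2165]
orientation: [-1.836, 0.637, 1.837]
force: [1.1, -0.5, -0.5]
opening: 0.0004
```

```bash
python3 look.py a13
python3 - <<'E'
from h import *
y=np.radians(-38);c,s=np.cos(y),np.sin(y)
def D(w):
    d=w[:2]-[.575,-.2705];return np.round([c*d[0]+s*d[1],-s*d[0]+c*d[1]],4)
for cm in('side','top'):
    for n,z in (('bat_tip',.061),('plate',.04),('small_nut',.026),('spacer',0),('oil_can',0),('big_washer',0),('punch',0)): print(cm,n,[(x["point"],round(x["p"],2),D(atz(cm,x["point"],z))) for x in robot.mark_of(cm,n)[:2]])
E
```

```text
t 18.35 demag xyz [-0.0365 -0.3276  0.2166] tooly yaw -128.1 F [0.7 0.2 0.8] open 0.0003275122428910744
side bat_tip [([291.9, 164.6], 0.56, array([-0.0168, -0.1092]))]
side plate [([271.9, 195.1], 0.89, array([-0.0553,  0.0185])), ([290.8, 167.2], 0.53, array([ 0.0032, -0.1335]))]
side small_nut [([332.9, 191.3], 0.39, array([-0.1364, -0.1107]))]
side spacer [([241.8, 176.8], 0.58, array([ 0.1179, -0.0706]))]
side oil_can [([182.7, 197.0], 0.75, array([0.1499, 0.108 ]))]
side big_washer [([213.9, 181.0], 0.63, array([ 0.1564, -0.0038]))]
side punch [([228.4, 271.2], 0.57, array([-0.131 ,  0.2376])), ([254.7, 192.1], 0.34, array([ 0.0335, -0.0257]))]
top bat_tip [([314.6, 232.2], 0.47, array([-0.0111, -0.1019]))]
top plate [([253.1, 216.7], 0.85, array([-0.058 ,  0.0093])), ([291.6, 174.7], 0.63, array([0.0546, 0.0003]))]
top small_nut [([276.5, 286.2], 0.43, array([-0.136 , -0.1094]))]
top spacer [([337.5, 172.1], 0.62, array([ 0.1268, -0.071 ]))]
top oil_can [([287.5, 116.1], 0.61, array([0.158, 0.084]))]
top big_washer [([325.7, 135.4], 0.56, array([ 0.1747, -0.0047])), ([255.0, 216.2], 0.56, array([-0.0517,  0.0082]))]
top punch [([147.1, 173.6], 0.71, array([-0.1191,  0.2371]))]
```

View pics/a13.png

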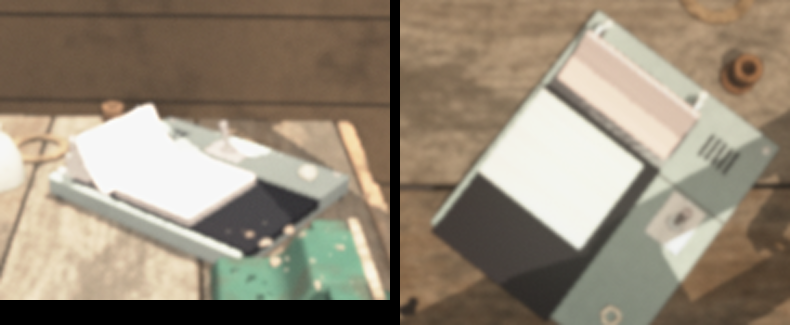

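Run:
```python
from plant import robot
print(robot.close_job())
```

```text
the job is handed in; nothing more can be done
None
```

The job is handed in at about 19 s of the 64 s allowed, and my last checks agree with the task.

**What I did:**
- I pushed the plate's front edge along the pad with two half-open fingers. It squared up, rode up the backrest and dropped into the groove; the picture showed it leaning there.
- I reached behind the edge that stuck up above the backrest and pulled it past vertical. It fell onto the pad with the recessed face down.
- I pushed the toggle to the back with the shut fingers, then moved the arm well clear.

**Last checks:**
- **Plate:** it lies flat with the plain face up. Its centre is about 55–58 mm in front of the groove. The two cameras disagree on the sideways position: 9 mm off the middle line from the top, 18 mm from the side. Both are within the 35 mm limit.
- **Toggle:** the bat leans to the back, with its tip at about x -11 to -17 mm. The fully-on position would be about -19 mm, so I take the difference as camera error. I could not read the joint value itself.
- **Other things:** I compared the spacer, the nut and the oil can with rough positions from the start pictures. The spacer and nut agree to within about 10 mm. The top camera puts the oil can about 18 mm from its first rough estimate, which I read at a different height. The side camera puts it about 24 mm to the left of where the top camera does, but the can looks unmoved in the pictures. I had no start position for the washer and punch, but the arm did not go near the punch or down to the washer.
- **Robot:** the force readings were about zero and nothing was being touched.

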